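# Empty the capping machine's catch tray into the tote

## Task

The capping machine has finished three spice jars, which stand in its catch tray under the hood. Pull the tray fully out by its grip plate, set the three jars upright on the floor of the tote, one in each empty compartment, without dropping or knocking over any jar, and then push the emptied tray fully home again. Leave the jar that is already packed in its compartment and do not shove the canister or the red mug about.

Things in the scene. Friction and masses are not known exactly. Their poses are not given: they have to be found in the camera images.
- machine: White bench-top jar capping machine, fixed: a hood 270 mm wide (its y), 165 mm deep, 150 mm high, open in front up to 135 mm; a block on its rear (from 90 mm behind the front) rises to 225 mm, with a steel funnel to 280 mm. Origin: table level, middle of the hood's front face; +x points into the hood, z up. The catch tray slides out along -x.
- tray (a joint): Travel of the machine's steel catch tray: 0 = pushed fully home, 0.155 m = pulled fully out (end stops at both). It stays where it is left; moving it takes about 3 N and a gentle speed (0.15 m/s or less) keeps the jars standing. Tray: 222 mm wide (machine y), 166 mm long, walls to 46 mm above the table, floor top 14 mm above the table; its front end sticks 70 mm out of the hood when home.
- tray_grip (a point): Middle of the top edge of the tray's raised grip plate, 140 mm above the table. The plate is upright, 10 mm thick along the machine's x, 70 mm wide along its y, and rises 94 mm above the tray's front wall; it can be pinched from above across its thickness. It moves with the tray.
- tote: Loose open plywood tote, 1.5 kg, 154 x 154 x 60 mm high, walls and cross divider 6 mm, making four square compartments 68 mm wide, 74 mm apart centre to centre; inner floor 6 mm above its underside. Origin: centre of its underside, x and y along its walls. It stands left or right of the machine at any yaw.
- packed_jar: Spice jar, the same as the three finished ones, that already stands in one compartment of the tote. Origin: centre of its foot, z up its axis.
- coffee_can: Black canister with a knob lid, 86 mm across, 118 mm high, standing loose on the table on the other side of the machine from the tote. Origin: centre of its foot. Bystander.
- red_mug: Red mug, 88 mm across, 90 mm high, standing loose to the right of the machine. Origin: centre of its foot. Bystander.
- cell_0 (a point): Centre of the inner floor of compartment 0 of the tote, 6 mm above the table.
- cell_1 (a point): Centre of the inner floor of compartment 1 of the tote, 6 mm above the table.
- cell_2 (a point): Centre of the inner floor of compartment 2 of the tote, 6 mm above the table.
- cell_3 (a point): Centre of the inner floor of compartment 3 of the tote, 6 mm above the table.
- jar_0: Finished glass spice jar with a dark screw cap, 41 mm across over its whole height of 105 mm, 0.11 kg (may vary by a third), standing in the catch tray. Origin: centre of its foot, z up its axis.
- jar_1: Finished glass spice jar with a dark screw cap, 41 mm across over its whole height of 105 mm, 0.11 kg (may vary by a third), standing in the catch tray. Origin: centre of its foot, z up its axis.
- jar_2: Finished glass spice jar with a dark screw cap, 41 mm across over its whole height of 105 mm, 0.11 kg (may vary by a third), standing in the catch tray. Origin: centre of its foot, z up its axis.
There are look-alikes about, which are no part of the job. What is shaped like the jar_1 but yellow is not meant.

How it is judged (in metres and radians):
On the way, in this order (a step that is already met when the one before it is completed fails the run):
1. the catch tray is pulled fully out (within 10 mm of its stop) (value of joint tray above 0.145 m), for 0.2 s.
2. all three finished jars stand released in compartments of the tote ((horizontal distance between jar_0 and cell_0 below 0.024 m or horizontal distance between jar_0 and cell_1 below 0.024 m or horizontal distance between jar_0 and cell_2 below 0.024 m or horizontal distance between jar_0 and cell_3 below 0.024 m) and z of jar_0 in the frame of tote between 0 and 0.014 m and angle between each of jar_0, jar_1, jar_2's own z axis and vertical below 0.15 rad and linear speed of each of jar_0, jar_1, jar_2 below 0.03 m/s and contact force between the fingers and jar_0 below 0.3 N and (horizontal distance between jar_1 and cell_0 below 0.024 m or horizontal distance between jar_1 and cell_1 below 0.024 m or horizontal distance between jar_1 and cell_2 below 0.024 m or horizontal distance between jar_1 and cell_3 below 0.024 m) and z of jar_1 in the frame of tote between 0 and 0.014 m and contact force between the fingers and jar_1 below 0.3 N and (horizontal distance between jar_2 and cell_0 below 0.024 m or horizontal distance between jar_2 and cell_1 below 0.024 m or horizontal distance between jar_2 and cell_2 below 0.024 m or horizontal distance between jar_2 and cell_3 below 0.024 m) and z of jar_2 in the frame of tote between 0 and 0.014 m and contact force between the fingers and jar_2 below 0.3 N), for 0.2 s.
3. the tray is pushed fully home (within 8 mm) (value of joint tray below 0.008 m), for 0.2 s.
At the end, for the whole second after the job is handed in: All four jars stand upright (within 0.15 rad), released and at rest on the tote's floor, one to a compartment (foot within 24 mm of a compartment's centre, under 14 mm above the tote's underside); the tote stands level; the tray is home (within 8 mm) (all of step 2 and (horizontal distance between packed_jar and cell_0 below 0.024 m or horizontal distance between packed_jar and cell_1 below 0.024 m or horizontal distance between packed_jar and cell_2 below 0.024 m or horizontal distance between packed_jar and cell_3 below 0.024 m) and z of packed_jar in the frame of tote between 0 and 0.014 m and angle between packed_jar's own z axis and vertical below 0.15 rad and linear speed of packed_jar below 0.03 m/s and contact force between the fingers and packed_jar below 0.3 N and value of joint tray below 0.008 m and angle between tote's own z axis and vertical below 0.05 rad); the robot touches nothing.
It fails at once if a jar is knocked over (leans more than 0.6 rad) (angle between any of jar_0, jar_1, jar_2, packed_jar's own z axis and vertical above 0.6 rad).
It fails at once if a jar is dropped: moves faster than 0.6 m/s without being held (a fall of about 18 mm) ((linear speed of jar_0 above 0.6 m/s and contact force between the fingers and jar_0 below 0.3 N) or (linear speed of jar_1 above 0.6 m/s and contact force between the fingers and jar_1 below 0.3 N) or (linear speed of jar_2 above 0.6 m/s and contact force between the fingers and jar_2 below 0.3 N) or (linear speed of packed_jar above 0.6 m/s and contact force between the fingers and packed_jar below 0.3 N)).
It fails at once if the packed jar is taken out of the tote (more than 40 mm above the tote's underside) (z of packed_jar in the frame of tote above 0.04 m).
It fails at once if the canister or the red mug is shoved more than 40 mm (distance of any of coffee_can, red_mug from where it was at the start of the episode above 0.04 m).
It also fails if it takes over 72 s, if anything falls off the work surface, if the arm or the gripper's body presses on something with over 40 N, if the wrist force passes 120 N, or if a joint passes its speed limit or range.

## Robot

A 6-joint arm with a two-finger parallel gripper is mounted at the origin on a cart in front of the work surface, level with it; the furniture and walls round the work are solid. World frame = base frame: x ahead of the robot, y to its left, z up, the work surface at z = 0. Lengths are in mm, angles in degrees, forces in N, time in s.
With the tool pointing down it reaches from about 375 to 825 mm from the base axis. Payload 5.5 kg.
Tool frame: the origin (TCP) lies at the very end of the fingers, on their centre line; the grasp point (between the pads) lies 19 mm behind it; z points along the fingers, y is the line along which they close (so a half turn about z gives the same grasp; the last joint's range is limited). The gripper opens to 85 mm and grips with 20 to 120 N. Pads are 22 mm wide; open, the fingers measure 114 mm over their backs; the gripper's body (76 mm by 85 mm) begins 54 mm behind the grasp point. The pads swing forward as they close: fully open they stand 13 mm farther back than shut.
Start: joints at [-66.119, 17.962, -2.699, 69.339, 0, 90], TCP at [242.898, -548.63, 231.299] pointing down, gripper open.
Joint ranges: [-152.73, 152.73], [-39.44, 99.34], [-58.76, 71.6], [-118.89, 123.64], [-81.53, 83.1], [-180, 180]. Speed limits (degrees/s): [136.94, 136.94, 172.46, 180, 180, 180].

## Interface

Orientations are given as [roll, pitch, yaw] about the fixed x, y, z axes, in that order (R = Rz(yaw) Ry(pitch) Rx(roll)).
In Python, from station import ctrl gives the robot as it stands.
- The arm moves only by the tool carry_out, never from a script. Its argument "commands" is a list of rows, each an object of numbers: "x", "y", "z": the shift along the tool's x, y, z in m; "ax", "ay", "az": the turn, a rotation vector about the tool's x, y, z in rad; "grip": the opening, from 0 (shut) to 1 (fully open). A call has exactly 10 rows; each row is the pose to reach, as a shift and turn from the pose commanded when the call began, along the tool's axes at that moment; what a row does not reach only later rows make up. A row lasts 1/10 s, in which the tool goes at most 50 mm and 8.59 degrees, less where a joint would pass 70% of its speed; a pose out of reach is approached as far as the arm can. A call with a gripper value outside its range is refused whole. The fingers move at their own pace and stop on an object; "force" is the grip in N (left out, the last holds). Time passes only in rows, so rows that repeat a pose let the fingers close, or fill a call up. It gives the time, the measured TCP pose, the force, the opening and the grip force at its end, in the units of the state.
- ctrl.read_state(): the state, without advancing time (a new reading comes with each control period).
- ctrl.snapshot(name): name is "side" or "top" or "wrist"; returns the picture (480x640x3 uint8, blue, green, red); there is no depth.
- ctrl.get_calibration(name): a dict with "K" (3x3 intrinsics, pixels), "view" (4x4, takes a point from world to camera coordinates). Camera axes: x right, y down, z forward; pixel columns grow to the right and rows downward; lengths in mm; the calibration is good to about 2 mm. A picture is of the moment at which its call begins: read the wrist's pose just before it. get_calibration takes no time and is no camera call; for the wrist camera it gives the pose at the moment of the call.
- ctrl.hand_in(): hands the job in; it is judged then, once.
The state is a dict: "clock": time; "joints": joint angles; "qd": joint speeds; "tau": joint torques, N m; "ee_pos": TCP position; "tcp_rot": TCP orientation; "ft_force": force on the tool from outside, world axes, zero at the start; "ft_torque": the same for the moment, N m; "opening": opening from 0.0 (shut) to 1.0 (fully open); "finger_force": force on a finger pad.
Only numpy, scipy, OpenCV 4.12 (cv2) and the standard library are available. Lean on these libraries where they do the work, as an engineer would, in place of code of your own. Each camera call takes 0.05 s, during which the arm holds its last target. There are 200 camera calls.

## Working session

There is one attempt and no reset: what is moved stays moved. The work goes in short steps, Python scripts to look and compute and a tool call to move; the robot and the scene stay as the last step left them, time stands still between calls to the robot, and variables do not carry over. Pictures are saved under pics/ and viewed, at most 10 in all, crops included, and the job is handed in when it is done.

Besides the shell and the picture viewer there is one more tool, called after ">>>" by a JSON object that holds its "op" and its "data", one argument or row to a line. carry_out: Moves the arm, as the interface text tells. Its arguments: {"type":"object","properties":{"commands":{"type":"array"},"force":{"type":"number"}},"required":["commands"]}

```bash
mkdir -p pics; ls; python3 - <<'E'
from station import ctrl
import cv2
print(ctrl.read_state())
for n in("top","side"):
    cv2.imwrite(f"pics/{n}0.png",ctrl.snapshot(n)); c=ctrl.get_calibration(n); print(n,c["K"],c["view"])
E
```

```text
pics
{'clock': 0.0, 'joints': array([-6.61187095e+01,  1.80044769e+01, -2.75465112e+00,  6.93397964e+01,
       -4.59367752e-04,  8.99994765e+01]), 'qd': array([ 0.13186975, -0.07041154,  0.04635057, -0.00409349, -0.0194806 ,
        0.02660988]), 'tau': array([ 1.52755056e-03, -5.39601052e+01,  3.39742970e+01,  1.96375244e-02,
        7.14255748e-05,  4.27431189e-06]), 'ee_pos': array([ 242.6673593 , -548.0996971 ,  230.42834274]), 'tcp_rot': array([-1.79901076e+02,  4.58463147e-04,  2.38818148e+01]), 'ft_force': array([-0.11884616, -1.01569865,  0.03579288]), 'ft_torque': array([-0.05386432, -0.02934678, -0.0435717 ]), 'finger_force': 0.0, 'opening': 1.0003021089603614}
top [[541.58739392   0.         325.47464995]
 [  0.         541.58739392 223.24571864]
 [  0.           0.           1.        ]] [[-1.04927737e-02 -9.99862266e-01  1.28588809e-02  1.97217433e+01]
 [-9.97367751e-01  9.54219161e-03 -7.18784799e-02  6.02337779e+02]
 [ 7.17458778e-02 -1.35792377e-02 -9.97330504e-01  1.22346209e+03]
 [ 0.00000000e+00  0.00000000e+00  0.00000000e+00  1.00000000e+00]]
side [[595.21678681   0.         318.35232688]
 [  0.         595.21678681 248.50584332]
 [  0.           0.           1.        ]] [[ 6.97253867e-01 -7.16822553e-01  1.57247095e-03 -3.81988452e+02]
 [-4.12142551e-01 -4.02684279e-01 -8.17302814e-01  3.48045431e+02]
 [ 5.86494299e-01  5.69219465e-01 -5.76206246e-01  1.27227182e+03]
 [ 0.00000000e+00  0.00000000e+00  0.00000000e+00  1.00000000e+00]]
```

View pics/top0.png

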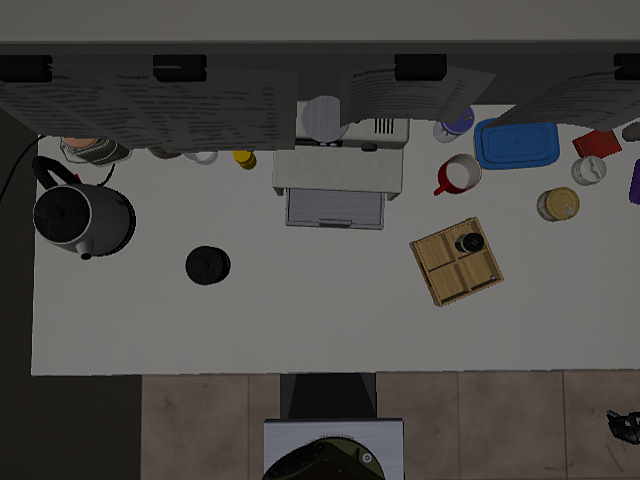

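View pics/side0.png

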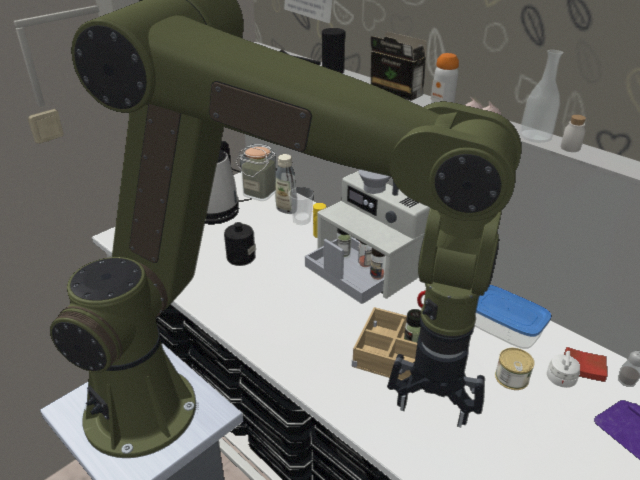

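The top view shows the tray at about cols 285-384, rows 190-229, with the grip plate at about (335,222). The tote corners are near (410,241), (475,218), (503,277) and (440,306), with the packed jar at (470,242). The canister is at (208,265) and the mug at (460,172). I'll enlarge it for exact pixels.

```bash
cat > h.py <<'E'
import numpy as np,cv2
from station import ctrl
def ray(n,px,z,cal=None):
    c=cal or ctrl.get_calibration(n);K=np.array(c["K"]);V=np.array(c["view"]);R,t=V[:3,:3],V[:3,3]
    o=-R.T@t;out=[]
    for p in np.atleast_2d(px):
        d=R.T@np.linalg.solve(K,[p[0],p[1],1]);out.append((o+d*(z-o[2])/d[2])[:2])
    return np.round(np.array(out),1)
def proj(n,P,cal=None):
    c=cal or ctrl.get_calibration(n);P=np.atleast_2d(P);q=(np.array(c["K"])@(np.array(c["view"])[:3]@np.c_[P,np.ones(len(P))].T)).T
    return np.round(q[:,:2]/q[:,2:],1)
E
python3 - <<'E'
from h import *
a=cv2.imread("pics/top0.png");h=cv2.cvtColor(a,cv2.COLOR_BGR2HSV)
c=a[135:315,260:510];cv2.imwrite("pics/topc.png",cv2.convertScaleAbs(cv2.resize(c,None,fx=3.2,fy=3.2,interpolation=cv2.INTER_CUBIC),alpha=1.5))
m=cv2.inRange(h,(8,60,50),(28,255,255));m[:,:405]=0;m[:,515:]=0;m[:210]=0
m=cv2.morphologyEx(m,cv2.MORPH_CLOSE,np.ones((25,25)))
k=max(cv2.findContours(m,0,2)[0],key=cv2.contourArea);r=cv2.minAreaRect(k);b=cv2.boxPoints(r);print(r,b)
w=ray("top",b,60);print(w,w.mean(0),np.linalg.norm(np.diff(w,axis=0),axis=1),np.degrees(np.arctan2(*(w[1]-w[0])[::-1])))
E
```

```text
((456.29107666015625, 261.543212890625), (70.63372802734375, 73.14440155029297), 67.01129150390625) [[408.83038 243.31442]
 [476.16577 214.7479 ]
 [503.75177 279.772  ]
 [436.41638 308.33853]]
[[ 553.2 -170.9]
 [ 615.6 -323.3]
 [ 470.1 -380.3]
 [ 409.  -228.8]] [ 511.975 -275.825] [164.68005344 156.26659912 163.35684865] -67.73341172668765
```

View pics/topc.png

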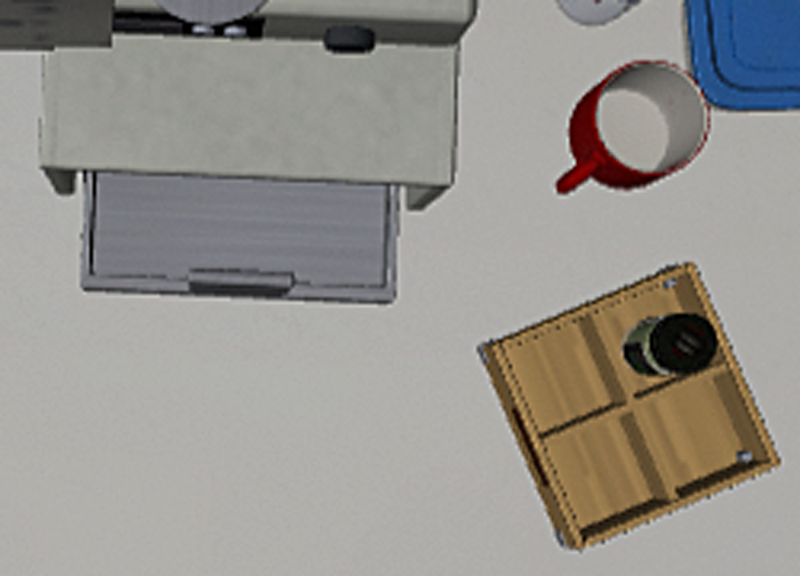

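```bash
python3 - <<'E'
from h import *
f=lambda p:np.array(p,float)/3.2+[260-.35,135-.35]
def quad(n,p,z):
    w=ray("top",f(p),z);print(n,w.tolist(),w.mean(0),np.linalg.norm(np.diff(w,axis=0),axis=1).round(1),np.degrees(np.arctan2(*(w[1]-w[0])[::-1])).round(2))
quad("tote",[(483,347),(693,263),(780,463),(577,549)],60)
quad("hood",[(40,167),(455,187)],150)
quad("trayfront",[(82,290),(395,302)],46)
quad("plate top",[(190,268),(294,275)],140)
quad("plate front",[(190,283),(294,290)],140)
quad("divider",[(630,402)],60)
quad("pjar",[(692,338)],105)
E
```

```text
tote [[553.6, -174.8], [610.9, -323.2], [471.1, -379.6], [413.6, -236.8]] [ 512.3 -278.6] [159.1 150.7 153.9] -68.89
hood [[669.8, 124.9], [654.4, -143.5]] [662.1  -9.3] [268.8] -93.28
trayfront [[597.0, 104.5], [586.4, -115.8]] [591.7   -5.65] [220.6] -92.75
plate top [[604.2, 28.6], [599.0, -39.0]] [601.6  -5.2] [67.8] -94.4
plate front [[594.4, 28.7], [589.2, -38.9]] [591.8  -5.1] [67.8] -94.4Traceback (most recent call last):
  File "<stdin>", line 10, in <module>
  File "<stdin>", line 4, in quad
IndexError: index 1 is out of bounds for axis 0 with size 1
```

The enlarged view gives the plate top at crop (190-294, 268-290). That puts the plate centre at about (597,-5) with machine yaw about -3°. The tote centre is about (512,-278), with its walls at about -68.5° and 21.5°, and the packed jar in the far-right compartment. Next I move above the grip plate.

>>> {"op": "carry_out", "data": {
  "commands": [
    {"x": 0.05,"y": -0.033,"az": -0.15,"grip": 0.55},
    {"x": 0.09,"y": -0.06,"az": -0.3,"grip": 0.55},
    {"x": 0.13,"y": -0.085,"az": -0.44,"grip": 0.55},
    {"x": 0.17,"y": -0.11,"az": -0.58,"grip": 0.55},
    {"x": 0.21,"y": -0.137,"az": -0.72,"grip": 0.55},
    {"x": 0.25,"y": -0.163,"az": -0.86,"grip": 0.55},
    {"x": 0.272,"y": -0.177,"az": -1.0,"grip": 0.55},
    {"x": 0.272,"y": -0.177,"az": -1.102,"grip": 0.55},
    {"x": 0.272,"y": -0.177,"az": -1.102,"grip": 0.55},
    {"x": 0.272,"y": -0.177,"az": -1.102,"grip": 0.55}
  ]
}}

```text
schema error: expected keys x, y, z, ax, ay, az, grip
```

>>> {"op": "carry_out", "data": {
  "commands": [
    {"x": 0.04,"y": 0.023,"grip": 0.55},
    {"x": 0.08,"y": 0.046,"grip": 0.55},
    {"x": 0.12,"y": 0.07,"grip": 0.55},
    {"x": 0.16,"y": 0.093,"grip": 0.55},
    {"x": 0.2,"y": 0.116,"grip": 0.55},
    {"x": 0.24,"y": 0.139,"grip": 0.55},
    {"x": 0.27,"y": 0.156,"grip": 0.55},
    {"x": 0.28,"y": 0.162,"grip": 0.55},
    {"x": 0.28,"y": 0.162,"grip": 0.55},
    {"x": 0.28,"y": 0.162,"grip": 0.55}
  ]
}}

```text
schema error: expected keys x, y, z, ax, ay, az, grip
```

```bash
python3 - <<'E'
from h import *
f=lambda p:np.array(p,float)/3.2+[260-.35,135-.35]
print("divider",ray("top",f([(630,402)]),60),"pjar",ray("top",f([(694,340)]),105))
s=ctrl.read_state();print(s["clock"],s["ee_pos"],s["tcp_rot"],s["joints"],s["opening"])
cv2.imwrite("pics/w1.png",ctrl.snapshot("wrist"))
print("wrist proj of plate corners",proj("wrist",[[597,30,140],[597,-40,140],[597,-5,140]]))
E
```

```text
divider [[ 514.4 -276.3]] pjar [[ 555.4 -309.1]]
0.1 [ 242.68494691 -548.15680619  230.51596254] [-1.79911101e+02  1.96533187e-04  2.38818447e+01] [-6.61195261e+01  1.80002579e+01 -2.74896678e+00  6.93396745e+01
 -1.98659863e-04  8.99986295e+01] 1.0031679502428599
wrist proj of plate corners [[-1326.7 -2046.7]
 [ -945.5 -1760.9]
 [-1128.4 -1898. ]]
```

View pics/w1.png

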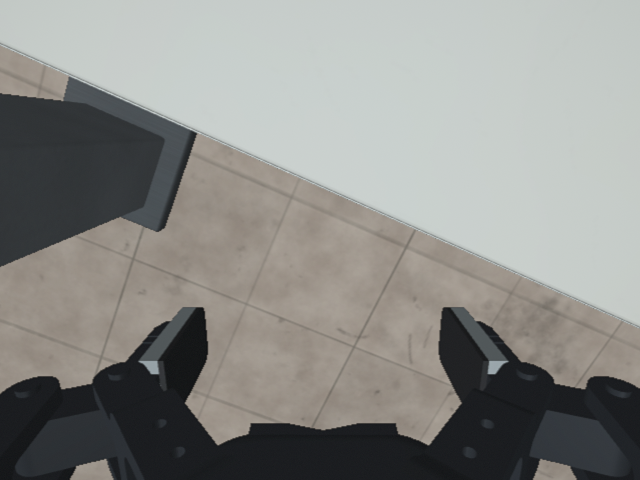

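The arm hasn't moved because every row needs all its keys. The wrist picture just shows the table edge and the open fingers. I'll resend with full rows.

>>> {"op": "carry_out", "data": {
  "commands": [
    {"x": 0.04,"y": -0.026,"z": 0,"ax": 0,"ay": 0,"az": -0.14,"grip": 0.55},
    {"x": 0.08,"y": -0.052,"z": 0,"ax": 0,"ay": 0,"az": -0.28,"grip": 0.55},
    {"x": 0.12,"y": -0.078,"z": 0,"ax": 0,"ay": 0,"az": -0.42,"grip": 0.55},
    {"x": 0.16,"y": -0.104,"z": 0,"ax": 0,"ay": 0,"az": -0.56,"grip": 0.55},
    {"x": 0.2,"y": -0.13,"z": 0,"ax": 0,"ay": 0,"az": -0.7,"grip": 0.55},
    {"x": 0.24,"y": -0.156,"z": 0,"ax": 0,"ay": 0,"az": -0.84,"grip": 0.55},
    {"x": 0.272,"y": -0.177,"z": 0,"ax": 0,"ay": 0,"az": -0.98,"grip": 0.55},
    {"x": 0.272,"y": -0.177,"z": 0,"ax": 0,"ay": 0,"az": -1.102,"grip": 0.55},
    {"x": 0.272,"y": -0.177,"z": 0,"ax": 0,"ay": 0,"az": -1.102,"grip": 0.55},
    {"x": 0.272,"y": -0.177,"z": 0,"ax": 0,"ay": 0,"az": -1.102,"grip": 0.55}
  ]
}}

```text
clock: 1.15
ee_pos: [419.8, -276.8, 231.1]
tcp_rot: [-180.0, 0.0, 86.9]
ft_force: [1.5, 0.4, 0.2]
opening: 0.552
finger_force: 0.0
```

>>> {"op": "carry_out", "data": {
  "commands": [
    {"x": 0.04,"y": 0.023,"z": 0,"ax": 0,"ay": 0,"az": 0,"grip": 0.55},
    {"x": 0.08,"y": 0.046,"z": 0,"ax": 0,"ay": 0,"az": 0,"grip": 0.55},
    {"x": 0.12,"y": 0.07,"z": 0,"ax": 0,"ay": 0,"az": 0,"grip": 0.55},
    {"x": 0.16,"y": 0.093,"z": 0,"ax": 0,"ay": 0,"az": 0,"grip": 0.55},
    {"x": 0.2,"y": 0.116,"z": 0,"ax": 0,"ay": 0,"az": 0,"grip": 0.55},
    {"x": 0.24,"y": 0.139,"z": 0,"ax": 0,"ay": 0,"az": 0,"grip": 0.55},
    {"x": 0.27,"y": 0.156,"z": 0,"ax": 0,"ay": 0,"az": 0,"grip": 0.55},
    {"x": 0.28,"y": 0.162,"z": 0,"ax": 0,"ay": 0,"az": 0,"grip": 0.55},
    {"x": 0.28,"y": 0.162,"z": 0,"ax": 0,"ay": 0,"az": 0,"grip": 0.55},
    {"x": 0.28,"y": 0.162,"z": 0,"ax": 0,"ay": 0,"az": 0,"grip": 0.55}
  ]
}}

```text
clock: 2.15
ee_pos: [595.7, -6.9, 231.0]
tcp_rot: [-179.9, 0.0, 86.9]
ft_force: [0.4, 0.1, -0.4]
opening: 0.55
finger_force: 0.0
```

```bash
python3 - <<'E'
from h import *
s=ctrl.read_state();print(s["clock"],s["ee_pos"],s["tcp_rot"],s["joints"],s["opening"])
cv2.imwrite("pics/w2.png",ctrl.snapshot("wrist"))
print("wrist proj of plate corners",proj("wrist",[[597,30,140],[597,-40,140],[597,-5,140]]))
E
```

```text
2.15 [595.65796288  -6.908248   231.01476162] [-1.79942132e+02  4.20968742e-02  8.68917388e+01] [-6.42488618e-01  1.75536475e+01 -3.29243391e+00  6.92135444e+01
 -3.95682347e-02  9.24658144e+01] 0.5504308946356724
wrist proj of plate corners [[324.3 186.9]
 [330.1 294.6]
 [327.3 242.9]]
```

View pics/w2.png

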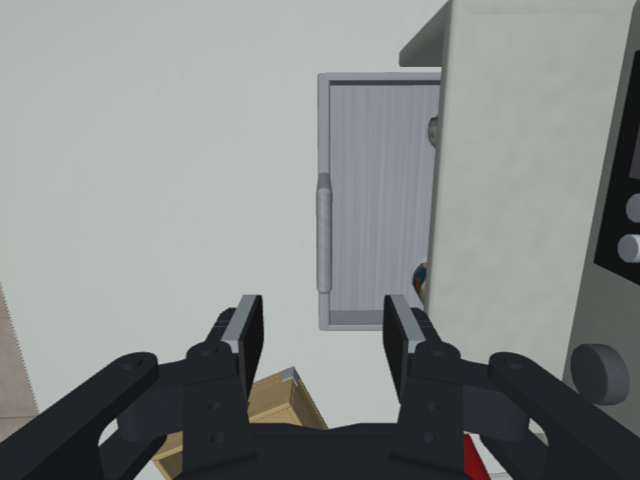

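The wrist view has the plate top centred at (324,240), parallel to the fingers and within about 2 mm of the TCP. I'll descend, pinch it and pull the tray out gently.

>>> {"op": "carry_out", "data": {
  "commands": [
    {"x": 0,"y": 0,"z": 0.03,"ax": 0,"ay": 0,"az": 0,"grip": 0.55},
    {"x": 0,"y": 0,"z": 0.06,"ax": 0,"ay": 0,"az": 0,"grip": 0.55},
    {"x": 0,"y": 0,"z": 0.09,"ax": 0,"ay": 0,"az": 0,"grip": 0.55},
    {"x": 0,"y": 0,"z": 0.115,"ax": 0,"ay": 0,"az": 0,"grip": 0.55},
    {"x": 0,"y": 0,"z": 0.125,"ax": 0,"ay": 0,"az": 0,"grip": 0.4},
    {"x": 0,"y": 0,"z": 0.125,"ax": 0,"ay": 0,"az": 0,"grip": 0.0},
    {"x": 0,"y": 0,"z": 0.125,"ax": 0,"ay": 0,"az": 0,"grip": 0.0},
    {"x": 0,"y": 0,"z": 0.125,"ax": 0,"ay": 0,"az": 0,"grip": 0.0},
    {"x": 0,"y": 0,"z": 0.125,"ax": 0,"ay": 0,"az": 0,"grip": 0.0},
    {"x": 0,"y": 0,"z": 0.125,"ax": 0,"ay": 0,"az": 0,"grip": 0.0}
  ],
  "force": 40
}}

```text
clock: 3.2
ee_pos: [596.3, -6.3, 107.2]
tcp_rot: [180.0, 0.1, 87.0]
ft_force: [-1.8, -4.6, -0.0]
opening: 0.111
finger_force: 43.3
```

>>> {"op": "carry_out", "data": {
  "commands": [
    {"x": 0,"y": -0.002,"z": 0,"ax": 0,"ay": 0,"az": 0,"grip": 0},
    {"x": 0,"y": -0.006,"z": 0,"ax": 0,"ay": 0,"az": 0,"grip": 0},
    {"x": 0,"y": -0.012,"z": 0,"ax": 0,"ay": 0,"az": 0,"grip": 0},
    {"x": 0,"y": -0.021,"z": 0,"ax": 0,"ay": 0,"az": 0,"grip": 0},
    {"x": 0,"y": -0.031,"z": 0,"ax": 0,"ay": 0,"az": 0,"grip": 0},
    {"x": 0,"y": -0.041,"z": 0,"ax": 0,"ay": 0,"az": 0,"grip": 0},
    {"x": 0,"y": -0.051,"z": 0,"ax": 0,"ay": 0,"az": 0,"grip": 0},
    {"x": 0,"y": -0.061,"z": 0,"ax": 0,"ay": 0,"az": 0,"grip": 0},
    {"x": 0,"y": -0.071,"z": 0,"ax": 0,"ay": 0,"az": 0,"grip": 0},
    {"x": 0,"y": -0.081,"z": 0,"ax": 0,"ay": 0,"az": 0,"grip": 0}
  ]
}}

```text
clock: 4.2
ee_pos: [516.8, -2.2, 107.1]
tcp_rot: [179.8, 0.1, 87.0]
ft_force: [2.2, -5.4, -3.7]
opening: 0.111
finger_force: 42.7
```

>>> {"op": "carry_out", "data": {
  "commands": [
    {"x": 0,"y": -0.01,"z": 0,"ax": 0,"ay": 0,"az": 0,"grip": 0},
    {"x": 0,"y": -0.02,"z": 0,"ax": 0,"ay": 0,"az": 0,"grip": 0},
    {"x": 0,"y": -0.03,"z": 0,"ax": 0,"ay": 0,"az": 0,"grip": 0},
    {"x": 0,"y": -0.04,"z": 0,"ax": 0,"ay": 0,"az": 0,"grip": 0},
    {"x": 0,"y": -0.05,"z": 0,"ax": 0,"ay": 0,"az": 0,"grip": 0},
    {"x": 0,"y": -0.058,"z": 0,"ax": 0,"ay": 0,"az": 0,"grip": 0},
    {"x": 0,"y": -0.065,"z": 0,"ax": 0,"ay": 0,"az": 0,"grip": 0},
    {"x": 0,"y": -0.07,"z": 0,"ax": 0,"ay": 0,"az": 0,"grip": 0},
    {"x": 0,"y": -0.074,"z": 0,"ax": 0,"ay": 0,"az": 0,"grip": 0},
    {"x": 0,"y": -0.076,"z": 0,"ax": 0,"ay": 0,"az": 0,"grip": 0}
  ]
}}

```text
clock: 5.2
ee_pos: [441.5, 1.7, 107.2]
tcp_rot: [179.7, 0.1, 87.0]
ft_force: [8.7, -6.7, -12.7]
opening: 0.107
finger_force: 41.4
```

>>> {"op": "carry_out", "data": {
  "commands": [
    {"x": 0,"y": 0,"z": 0,"ax": 0,"ay": 0,"az": 0,"grip": 0.4},
    {"x": 0,"y": 0,"z": 0,"ax": 0,"ay": 0,"az": 0,"grip": 0.4},
    {"x": 0,"y": 0,"z": -0.01,"ax": 0,"ay": 0,"az": 0,"grip": 0.4},
    {"x": 0,"y": 0,"z": -0.04,"ax": 0,"ay": 0,"az": 0,"grip": 0.4},
    {"x": 0,"y": 0,"z": -0.08,"ax": 0,"ay": 0,"az": 0,"grip": 0.4},
    {"x": 0,"y": 0.02,"z": -0.12,"ax": 0,"ay": 0,"az": 0,"grip": 0.5},
    {"x": -0.025,"y": 0.05,"z": -0.15,"ax": 0,"ay": 0,"az": 0,"grip": 0.6},
    {"x": -0.055,"y": 0.06,"z": -0.18,"ax": 0,"ay": 0,"az": 0,"grip": 0.6},
    {"x": -0.07,"y": 0.06,"z": -0.18,"ax": 0,"ay": 0,"az": 0,"grip": 0.6},
    {"x": -0.07,"y": 0.06,"z": -0.18,"ax": 0,"ay": 0,"az": 0,"grip": 0.6}
  ]
}}

```text
clock: 6.2
ee_pos: [496.3, -71.7, 287.4]
tcp_rot: [179.9, 0.0, 86.9]
ft_force: [0.3, 0.5, -0.6]
opening: 0.601
finger_force: 0.0
```

```bash
python3 - <<'E'
from h import *
s=ctrl.read_state();print(s["clock"],s["ee_pos"],s["tcp_rot"],s["opening"])
c=ctrl.get_calibration("wrist");np.save("w3cal.npy",c,allow_pickle=True)
a=ctrl.snapshot("wrist");b=ctrl.snapshot("top");cv2.imwrite("pics/w3.png",a);cv2.imwrite("pics/top3.png",b)
cv2.imwrite("pics/v3.png",np.hstack([cv2.resize(a,(800,600))[:,:500],cv2.resize(b[150:330,260:350],(300,600))]))
print(np.array(c["view"]).round(3).tolist(),c["K"])
E
```

```text
6.2 [496.27157668 -71.69071897 287.39029895] [1.79896459e+02 6.28616326e-03 8.68848968e+01] 0.6007894200005618
[[0.998, -0.055, 0.002, -498.703], [-0.054, -0.96, 0.276, -94.46], [-0.013, -0.275, -0.961, 420.76], [0.0, 0.0, 0.0, 1.0]] [[391.93902633   0.         322.83791693]
 [  0.         391.93902633 243.55106331]
 [  0.           0.           1.        ]]
```

View pics/w3.png

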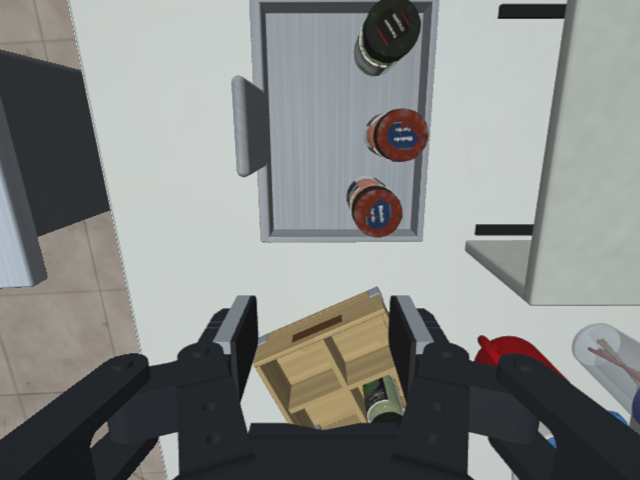

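The wrist view shows the tray fully out and all three jars standing. The cap tops are a black one at about (394,26) and two red ones at about (402,135) and (377,211). The tote rim corners are at (376,290) and (258,362).

```bash
python3 - <<'E'
from h import *
c=np.load("w3cal.npy",allow_pickle=True).item()
px=[(394,26),(402,135),(377,211)]
W=ray("wrist",px,105,c);print(W.tolist())
a=cv2.imread("pics/w3.png");h=cv2.cvtColor(a,cv2.COLOR_BGR2HSV)
# cap extents check: project circles of radius 20.5 at z105
for w in W:
    t=np.linspace(0,2*np.pi,24);q=proj("wrist",np.c_[w[0]+20.5*np.cos(t),w[1]+20.5*np.sin(t),0*t+105],c);print("circle ext",q.min(0),q.max(0))
print("plate",ray("wrist",[(240,125)],140,c),"tote corners",ray("wrist",[(376,290),(258,362)],60,c).tolist())
b=cv2.imread("pics/top3.png");T=proj("top",np.c_[W,[105]*3]);print(T)
print("machine coords", ((W-[597,-5])@np.array([[.9985,.053],[-.054,.9985]])).round(1).tolist())
cv2.imwrite("pics/t3c.png",cv2.resize(b[150:330,250:520],(800,533)))
E
```

```text
[[556.4, 70.2], [562.4, -8.9], [541.3, -69.8]]
circle ext [366.7  -4.9] [421.4  56. ]
circle ext [376.6 108.3] [427.5 161.1]
circle ext [352.9 186.9] [401.2 234.4]
plate [[440.3   5.1]] tote corners [[544.8, -161.1], [416.1, -237.7]]
[[299.8 242.2]
 [336.7 239. ]
 [365.3 248.6]]
machine coords [[-44.6, 72.9], [-34.3, -5.7], [-52.1, -67.7]]
```

View pics/t3c.png

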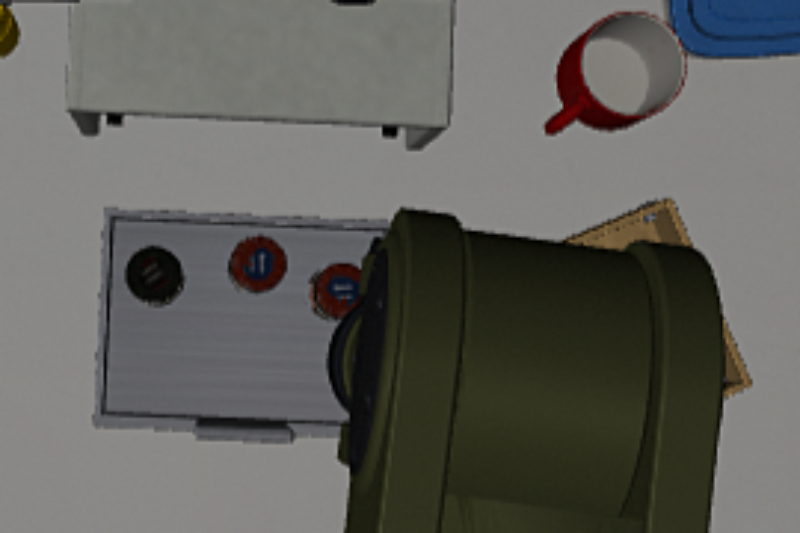

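The top view agrees: the red caps match to within 1-2 mm, and the black cap reads about 3 mm further right, so its y is about 67.5. I'll carry each jar at the current yaw, near cap first into the farthest cell. The empty cells are at about (492,-326), (464,-257) and (533,-229.5).

>>> {"op": "carry_out", "data": {
  "commands": [
    {"x": 0.004,"y": 0.03,"z": 0.02,"ax": 0,"ay": 0,"az": 0,"grip": 0.85},
    {"x": 0.004,"y": 0.045,"z": 0.06,"ax": 0,"ay": 0,"az": 0,"grip": 0.85},
    {"x": 0.004,"y": 0.045,"z": 0.1,"ax": 0,"ay": 0,"az": 0,"grip": 0.85},
    {"x": 0.004,"y": 0.045,"z": 0.14,"ax": 0,"ay": 0,"az": 0,"grip": 0.85},
    {"x": 0.004,"y": 0.045,"z": 0.17,"ax": 0,"ay": 0,"az": 0,"grip": 0.85},
    {"x": 0.004,"y": 0.045,"z": 0.195,"ax": 0,"ay": 0,"az": 0,"grip": 0.85},
    {"x": 0.004,"y": 0.045,"z": 0.21,"ax": 0,"ay": 0,"az": 0,"grip": 0.85},
    {"x": 0.004,"y": 0.045,"z": 0.21,"ax": 0,"ay": 0,"az": 0,"grip": 0.65},
    {"x": 0.004,"y": 0.045,"z": 0.21,"ax": 0,"ay": 0,"az": 0,"grip": 0.55},
    {"x": 0.004,"y": 0.045,"z": 0.21,"ax": 0,"ay": 0,"az": 0,"grip": 0.45}
  ],
  "force": 35
}}

```text
clock: 7.3
ee_pos: [541.5, -68.2, 77.3]
tcp_rot: [179.9, -0.0, 87.1]
ft_force: [-0.3, -0.2, -0.8]
opening: 0.468
finger_force: 35.4
```

>>> {"op": "carry_out", "data": {
  "commands": [
    {"x": 0,"y": 0,"z": 0,"ax": 0,"ay": 0,"az": 0,"grip": 0.2},
    {"x": 0,"y": 0,"z": 0,"ax": 0,"ay": 0,"az": 0,"grip": 0.2},
    {"x": 0,"y": 0,"z": 0,"ax": 0,"ay": 0,"az": 0,"grip": 0.2},
    {"x": 0,"y": 0,"z": -0.003,"ax": 0,"ay": 0,"az": 0,"grip": 0.2},
    {"x": 0,"y": 0,"z": -0.01,"ax": 0,"ay": 0,"az": 0,"grip": 0.2},
    {"x": 0,"y": 0,"z": -0.02,"ax": 0,"ay": 0,"az": 0,"grip": 0.2},
    {"x": 0,"y": 0,"z": -0.035,"ax": 0,"ay": 0,"az": 0,"grip": 0.2},
    {"x": 0,"y": 0,"z": -0.055,"ax": 0,"ay": 0,"az": 0,"grip": 0.2},
    {"x": 0,"y": 0,"z": -0.075,"ax": 0,"ay": 0,"az": 0,"grip": 0.2},
    {"x": 0,"y": 0,"z": -0.085,"ax": 0,"ay": 0,"az": 0,"grip": 0.2}
  ]
}}

```text
clock: 8.3
ee_pos: [542.1, -68.9, 163.9]
tcp_rot: [179.8, 0.0, 87.0]
ft_force: [0.1, -0.0, -1.2]
opening: 0.467
finger_force: 35.5
```

>>> {"op": "carry_out", "data": {
  "commands": [
    {"x": -0.015,"y": -0.002,"z": 0,"ax": 0,"ay": 0,"az": 0,"grip": 0.2},
    {"x": -0.045,"y": -0.006,"z": 0,"ax": 0,"ay": 0,"az": 0,"grip": 0.2},
    {"x": -0.08,"y": -0.011,"z": 0,"ax": 0,"ay": 0,"az": 0,"grip": 0.2},
    {"x": -0.12,"y": -0.017,"z": 0,"ax": 0,"ay": 0,"az": 0,"grip": 0.2},
    {"x": -0.16,"y": -0.022,"z": 0,"ax": 0,"ay": 0,"az": 0,"grip": 0.2},
    {"x": -0.2,"y": -0.028,"z": 0,"ax": 0,"ay": 0,"az": 0,"grip": 0.2},
    {"x": -0.23,"y": -0.032,"z": 0,"ax": 0,"ay": 0,"az": 0,"grip": 0.2},
    {"x": -0.25,"y": -0.035,"z": 0,"ax": 0,"ay": 0,"az": 0,"grip": 0.2},
    {"x": -0.259,"y": -0.036,"z": 0,"ax": 0,"ay": 0,"az": 0,"grip": 0.2},
    {"x": -0.259,"y": -0.036,"z": 0,"ax": 0,"ay": 0,"az": 0,"grip": 0.2}
  ]
}}

```text
clock: 9.3
ee_pos: [490.6, -326.5, 160.6]
tcp_rot: [-179.9, -0.0, 86.9]
ft_force: [-0.7, 0.4, -1.5]
opening: 0.469
finger_force: 35.5
```

```bash
python3 - <<'E'
from h import *
s=ctrl.read_state();print(s["clock"],s["ee_pos"],s["tcp_rot"],s["opening"])
c=ctrl.get_calibration("wrist");np.save("w4cal.npy",c,allow_pickle=True)
a=ctrl.snapshot("wrist");cv2.imwrite("pics/w4.png",cv2.convertScaleAbs(a,alpha=1.2))
C=np.array([513,-277.5]);t=np.radians(22);R=np.array([[np.cos(t),-np.sin(t)],[np.sin(t),np.cos(t)]])
P=[list(C+R@np.array(p))+[60] for p in [(0,0),(77,77),(77,-77),(-77,-77),(-77,77)]]
print(proj("wrist",P,c).tolist())
E
```

```text
9.3 [ 490.63046298 -326.46459944  160.56332561] [-1.79942905e+02 -2.72939500e-02  8.69039150e+01] 0.4693149540353652
[[357.3, 163.9], [430.1, -28.3], [515.9, 222.7], [299.7, 315.7], [184.7, 99.9]]
```

View pics/w4.png

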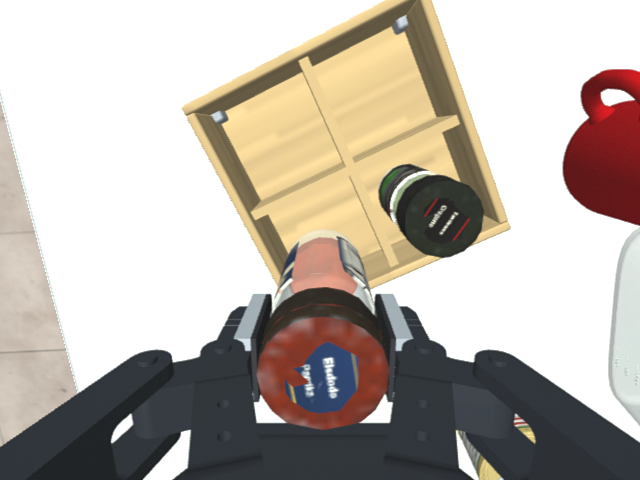

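The wrist view shows the tote's outer corners at (184,108) and (510,226) and the divider cross at (348,162), which puts the tote about 2 mm nearer in y. The jar is over its cell, so I'll lower and release it.

>>> {"op": "carry_out", "data": {
  "commands": [
    {"x": -0.002,"y": 0,"z": 0.015,"ax": 0,"ay": 0,"az": 0,"grip": 0.2},
    {"x": -0.002,"y": 0,"z": 0.035,"ax": 0,"ay": 0,"az": 0,"grip": 0.2},
    {"x": -0.002,"y": 0,"z": 0.055,"ax": 0,"ay": 0,"az": 0,"grip": 0.2},
    {"x": -0.002,"y": 0,"z": 0.072,"ax": 0,"ay": 0,"az": 0,"grip": 0.2},
    {"x": -0.002,"y": 0,"z": 0.083,"ax": 0,"ay": 0,"az": 0,"grip": 0.2},
    {"x": -0.002,"y": 0,"z": 0.089,"ax": 0,"ay": 0,"az": 0,"grip": 0.2},
    {"x": -0.002,"y": 0,"z": 0.092,"ax": 0,"ay": 0,"az": 0,"grip": 0.2},
    {"x": -0.002,"y": 0,"z": 0.0925,"ax": 0,"ay": 0,"az": 0,"grip": 0.2},
    {"x": -0.002,"y": 0,"z": 0.0925,"ax": 0,"ay": 0,"az": 0,"grip": 0.2},
    {"x": -0.002,"y": 0,"z": 0.0925,"ax": 0,"ay": 0,"az": 0,"grip": 0.2}
  ]
}}

```text
clock: 10.35
ee_pos: [491.8, -327.8, 69.4]
tcp_rot: [179.9, 0.0, 87.0]
ft_force: [-0.4, 0.5, -0.8]
opening: 0.468
finger_force: 35.4
```

>>> {"op": "carry_out", "data": {
  "commands": [
    {"x": 0,"y": 0,"z": 0,"ax": 0,"ay": 0,"az": 0,"grip": 0.5},
    {"x": 0,"y": 0,"z": 0,"ax": 0,"ay": 0,"az": 0,"grip": 0.55},
    {"x": 0,"y": 0,"z": 0,"ax": 0,"ay": 0,"az": 0,"grip": 0.65},
    {"x": 0,"y": 0,"z": -0.005,"ax": 0,"ay": 0,"az": 0,"grip": 0.65},
    {"x": 0,"y": 0,"z": -0.025,"ax": 0,"ay": 0,"az": 0,"grip": 0.65},
    {"x": 0,"y": 0,"z": -0.055,"ax": 0,"ay": 0,"az": 0,"grip": 0.7},
    {"x": 0,"y": 0,"z": -0.09,"ax": 0,"ay": 0,"az": 0,"grip": 0.85},
    {"x": 0.02,"y": 0.005,"z": -0.105,"ax": 0,"ay": 0,"az": 0,"grip": 0.85},
    {"x": 0.06,"y": 0.015,"z": -0.11,"ax": 0,"ay": 0,"az": 0,"grip": 0.85},
    {"x": 0.1,"y": 0.025,"z": -0.11,"ax": 0,"ay": 0,"az": 0,"grip": 0.85}
  ]
}}

```text
clock: 11.35
ee_pos: [522.7, -228.8, 180.8]
tcp_rot: [179.8, 0.1, 86.9]
ft_force: [0.7, -0.1, 0.4]
opening: 0.848
finger_force: 0.0
```

>>> {"op": "carry_out", "data": {
  "commands": [
    {"x": 0.04,"y": 0.005,"z": 0,"ax": 0,"ay": 0,"az": 0,"grip": 0.85},
    {"x": 0.085,"y": 0.011,"z": 0,"ax": 0,"ay": 0,"az": 0,"grip": 0.85},
    {"x": 0.13,"y": 0.017,"z": 0,"ax": 0,"ay": 0,"az": 0,"grip": 0.85},
    {"x": 0.175,"y": 0.022,"z": 0,"ax": 0,"ay": 0,"az": 0,"grip": 0.85},
    {"x": 0.21,"y": 0.027,"z": 0,"ax": 0,"ay": 0,"az": 0,"grip": 0.85},
    {"x": 0.222,"y": 0.0285,"z": 0.01,"ax": 0,"ay": 0,"az": 0,"grip": 0.85},
    {"x": 0.222,"y": 0.0285,"z": 0.04,"ax": 0,"ay": 0,"az": 0,"grip": 0.85},
    {"x": 0.222,"y": 0.0285,"z": 0.07,"ax": 0,"ay": 0,"az": 0,"grip": 0.85},
    {"x": 0.222,"y": 0.0285,"z": 0.093,"ax": 0,"ay": 0,"az": 0,"grip": 0.85},
    {"x": 0.222,"y": 0.0285,"z": 0.1025,"ax": 0,"ay": 0,"az": 0,"grip": 0.85}
  ]
}}

```text
clock: 12.35
ee_pos: [559.5, -9.2, 73.8]
tcp_rot: [-179.8, 0.0, 87.0]
ft_force: [0.1, -0.5, -0.4]
opening: 0.848
finger_force: 0.0
```

>>> {"op": "carry_out", "data": {
  "commands": [
    {"x": 0,"y": 0,"z": 0,"ax": 0,"ay": 0,"az": 0,"grip": 0.65},
    {"x": 0,"y": 0,"z": 0,"ax": 0,"ay": 0,"az": 0,"grip": 0.5},
    {"x": 0,"y": 0,"z": 0,"ax": 0,"ay": 0,"az": 0,"grip": 0.2},
    {"x": 0,"y": 0,"z": 0,"ax": 0,"ay": 0,"az": 0,"grip": 0.2},
    {"x": 0,"y": 0,"z": 0,"ax": 0,"ay": 0,"az": 0,"grip": 0.2},
    {"x": 0,"y": 0,"z": -0.003,"ax": 0,"ay": 0,"az": 0,"grip": 0.2},
    {"x": 0,"y": 0,"z": -0.012,"ax": 0,"ay": 0,"az": 0,"grip": 0.2},
    {"x": 0,"y": 0,"z": -0.03,"ax": 0,"ay": 0,"az": 0,"grip": 0.2},
    {"x": 0,"y": 0,"z": -0.055,"ax": 0,"ay": 0,"az": 0,"grip": 0.2},
    {"x": 0,"y": 0,"z": -0.085,"ax": 0,"ay": 0,"az": 0,"grip": 0.2}
  ]
}}

```text
clock: 13.35
ee_pos: [560.6, -8.6, 161.8]
tcp_rot: [-179.9, 0.0, 87.0]
ft_force: [1.4, 0.4, -1.5]
opening: 0.47
finger_force: 35.6
```

>>> {"op": "carry_out", "data": {
  "commands": [
    {"x": -0.015,"y": -0.005,"z": 0,"ax": 0,"ay": 0,"az": 0,"grip": 0.2},
    {"x": -0.045,"y": -0.015,"z": 0,"ax": 0,"ay": 0,"az": 0,"grip": 0.2},
    {"x": -0.08,"y": -0.026,"z": 0,"ax": 0,"ay": 0,"az": 0,"grip": 0.2},
    {"x": -0.12,"y": -0.039,"z": 0,"ax": 0,"ay": 0,"az": 0,"grip": 0.2},
    {"x": -0.16,"y": -0.052,"z": 0,"ax": 0,"ay": 0,"az": 0,"grip": 0.2},
    {"x": -0.2,"y": -0.065,"z": 0,"ax": 0,"ay": 0,"az": 0,"grip": 0.2},
    {"x": -0.23,"y": -0.075,"z": 0,"ax": 0,"ay": 0,"az": 0,"grip": 0.2},
    {"x": -0.25,"y": -0.082,"z": 0,"ax": 0,"ay": 0,"az": 0,"grip": 0.2},
    {"x": -0.256,"y": -0.084,"z": 0,"ax": 0,"ay": 0,"az": 0,"grip": 0.2},
    {"x": -0.256,"y": -0.084,"z": 0,"ax": 0,"ay": 0,"az": 0,"grip": 0.2}
  ]
}}

```text
clock: 14.35
ee_pos: [463.6, -260.5, 161.0]
tcp_rot: [-180.0, -0.0, 86.9]
ft_force: [-0.0, 0.4, -2.3]
opening: 0.468
finger_force: 35.6
```

>>> {"op": "carry_out", "data": {
  "commands": [
    {"x": 0,"y": 0,"z": 0.015,"ax": 0,"ay": 0,"az": 0,"grip": 0.2},
    {"x": 0,"y": 0,"z": 0.035,"ax": 0,"ay": 0,"az": 0,"grip": 0.2},
    {"x": 0,"y": 0,"z": 0.055,"ax": 0,"ay": 0,"az": 0,"grip": 0.2},
    {"x": 0,"y": 0,"z": 0.072,"ax": 0,"ay": 0,"az": 0,"grip": 0.2},
    {"x": 0,"y": 0,"z": 0.083,"ax": 0,"ay": 0,"az": 0,"grip": 0.2},
    {"x": 0,"y": 0,"z": 0.089,"ax": 0,"ay": 0,"az": 0,"grip": 0.2},
    {"x": 0,"y": 0,"z": 0.092,"ax": 0,"ay": 0,"az": 0,"grip": 0.2},
    {"x": 0,"y": 0,"z": 0.0925,"ax": 0,"ay": 0,"az": 0,"grip": 0.2},
    {"x": 0,"y": 0,"z": 0.0925,"ax": 0,"ay": 0,"az": 0,"grip": 0.2},
    {"x": 0,"y": 0,"z": 0.0925,"ax": 0,"ay": 0,"az": 0,"grip": 0.2}
  ]
}}

```text
clock: 15.35
ee_pos: [464.7, -259.9, 69.5]
tcp_rot: [180.0, 0.0, 87.0]
ft_force: [-2.1, 1.6, 4.1]
opening: 0.47
finger_force: 36.2
```

>>> {"op": "carry_out", "data": {
  "commands": [
    {"x": 0,"y": 0,"z": 0,"ax": 0,"ay": 0,"az": 0,"grip": 0.5},
    {"x": 0,"y": 0,"z": 0,"ax": 0,"ay": 0,"az": 0,"grip": 0.55},
    {"x": 0,"y": 0,"z": 0,"ax": 0,"ay": 0,"az": 0,"grip": 0.65},
    {"x": 0,"y": 0,"z": -0.005,"ax": 0,"ay": 0,"az": 0,"grip": 0.65},
    {"x": 0,"y": 0,"z": -0.025,"ax": 0,"ay": 0,"az": 0,"grip": 0.65},
    {"x": 0,"y": 0,"z": -0.055,"ax": 0,"ay": 0,"az": 0,"grip": 0.7},
    {"x": 0,"y": 0,"z": -0.09,"ax": 0,"ay": 0,"az": 0,"grip": 0.85},
    {"x": 0.02,"y": 0.005,"z": -0.105,"ax": 0,"ay": 0,"az": 0,"grip": 0.85},
    {"x": 0.06,"y": 0.015,"z": -0.11,"ax": 0,"ay": 0,"az": 0,"grip": 0.85},
    {"x": 0.1,"y": 0.025,"z": -0.11,"ax": 0,"ay": 0,"az": 0,"grip": 0.85}
  ]
}}

```text
clock: 16.35
ee_pos: [495.8, -161.2, 180.7]
tcp_rot: [179.8, 0.0, 86.9]
ft_force: [-0.0, 0.2, -0.1]
opening: 0.848
finger_force: 0.0
```

>>> {"op": "carry_out", "data": {
  "commands": [
    {"x": 0.04,"y": 0.008,"z": 0,"ax": 0,"ay": 0,"az": 0,"grip": 0.85},
    {"x": 0.085,"y": 0.017,"z": 0,"ax": 0,"ay": 0,"az": 0,"grip": 0.85},
    {"x": 0.13,"y": 0.027,"z": 0,"ax": 0,"ay": 0,"az": 0,"grip": 0.85},
    {"x": 0.175,"y": 0.036,"z": 0,"ax": 0,"ay": 0,"az": 0,"grip": 0.85},
    {"x": 0.215,"y": 0.044,"z": 0,"ax": 0,"ay": 0,"az": 0,"grip": 0.85},
    {"x": 0.232,"y": 0.0475,"z": 0.01,"ax": 0,"ay": 0,"az": 0,"grip": 0.85},
    {"x": 0.232,"y": 0.0475,"z": 0.04,"ax": 0,"ay": 0,"az": 0,"grip": 0.85},
    {"x": 0.232,"y": 0.0475,"z": 0.07,"ax": 0,"ay": 0,"az": 0,"grip": 0.85},
    {"x": 0.232,"y": 0.0475,"z": 0.093,"ax": 0,"ay": 0,"az": 0,"grip": 0.85},
    {"x": 0.232,"y": 0.0475,"z": 0.1025,"ax": 0,"ay": 0,"az": 0,"grip": 0.85}
  ]
}}

```text
clock: 17.35
ee_pos: [552.0, 67.1, 73.7]
tcp_rot: [-179.8, 0.1, 87.0]
ft_force: [0.4, -0.9, -0.2]
opening: 0.851
finger_force: 0.0
```

>>> {"op": "carry_out", "data": {
  "commands": [
    {"x": 0,"y": 0,"z": 0,"ax": 0,"ay": 0,"az": 0,"grip": 0.65},
    {"x": 0,"y": 0,"z": 0,"ax": 0,"ay": 0,"az": 0,"grip": 0.5},
    {"x": 0,"y": 0,"z": 0,"ax": 0,"ay": 0,"az": 0,"grip": 0.2},
    {"x": 0,"y": 0,"z": 0,"ax": 0,"ay": 0,"az": 0,"grip": 0.2},
    {"x": 0,"y": 0,"z": 0,"ax": 0,"ay": 0,"az": 0,"grip": 0.2},
    {"x": 0,"y": 0,"z": -0.003,"ax": 0,"ay": 0,"az": 0,"grip": 0.2},
    {"x": 0,"y": 0,"z": -0.012,"ax": 0,"ay": 0,"az": 0,"grip": 0.2},
    {"x": 0,"y": 0,"z": -0.03,"ax": 0,"ay": 0,"az": 0,"grip": 0.2},
    {"x": 0,"y": 0,"z": -0.055,"ax": 0,"ay": 0,"az": 0,"grip": 0.2},
    {"x": 0,"y": 0,"z": -0.085,"ax": 0,"ay": 0,"az": 0,"grip": 0.2}
  ]
}}

```text
clock: 18.35
ee_pos: [553.1, 67.8, 161.8]
tcp_rot: [-179.9, 0.0, 87.0]
ft_force: [0.5, -0.1, -0.6]
opening: 0.472
finger_force: 35.5
```

>>> {"op": "carry_out", "data": {
  "commands": [
    {"x": -0.015,"y": 0,"z": 0,"ax": 0,"ay": 0,"az": 0,"grip": 0.2},
    {"x": -0.045,"y": 0,"z": 0,"ax": 0,"ay": 0,"az": 0,"grip": 0.2},
    {"x": -0.085,"y": -0.001,"z": 0,"ax": 0,"ay": 0,"az": 0,"grip": 0.2},
    {"x": -0.125,"y": -0.002,"z": 0,"ax": 0,"ay": 0,"az": 0,"grip": 0.2},
    {"x": -0.17,"y": -0.003,"z": 0,"ax": 0,"ay": 0,"az": 0,"grip": 0.2},
    {"x": -0.215,"y": -0.004,"z": 0,"ax": 0,"ay": 0,"az": 0,"grip": 0.2},
    {"x": -0.255,"y": -0.005,"z": 0,"ax": 0,"ay": 0,"az": 0,"grip": 0.2},
    {"x": -0.285,"y": -0.005,"z": 0,"ax": 0,"ay": 0,"az": 0,"grip": 0.2},
    {"x": -0.3,"y": -0.005,"z": 0,"ax": 0,"ay": 0,"az": 0,"grip": 0.2},
    {"x": -0.3,"y": -0.005,"z": 0,"ax": 0,"ay": 0,"az": 0,"grip": 0.2}
  ]
}}

```text
clock: 19.35
ee_pos: [532.8, -233.3, 160.8]
tcp_rot: [-180.0, -0.0, 86.9]
ft_force: [-0.3, -0.1, -1.3]
opening: 0.46
finger_force: 35.5
```

>>> {"op": "carry_out", "data": {
  "commands": [
    {"x": 0,"y": 0,"z": 0.015,"ax": 0,"ay": 0,"az": 0,"grip": 0.2},
    {"x": 0,"y": 0,"z": 0.035,"ax": 0,"ay": 0,"az": 0,"grip": 0.2},
    {"x": 0,"y": 0,"z": 0.055,"ax": 0,"ay": 0,"az": 0,"grip": 0.2},
    {"x": 0,"y": 0,"z": 0.072,"ax": 0,"ay": 0,"az": 0,"grip": 0.2},
    {"x": 0,"y": 0,"z": 0.083,"ax": 0,"ay": 0,"az": 0,"grip": 0.2},
    {"x": 0,"y": 0,"z": 0.089,"ax": 0,"ay": 0,"az": 0,"grip": 0.2},
    {"x": 0,"y": 0,"z": 0.092,"ax": 0,"ay": 0,"az": 0,"grip": 0.2},
    {"x": 0,"y": 0,"z": 0.0925,"ax": 0,"ay": 0,"az": 0,"grip": 0.2},
    {"x": 0,"y": 0,"z": 0.0925,"ax": 0,"ay": 0,"az": 0,"grip": 0.2},
    {"x": 0,"y": 0,"z": 0.0925,"ax": 0,"ay": 0,"az": 0,"grip": 0.2}
  ]
}}

```text
clock: 20.35
ee_pos: [533.8, -231.4, 69.5]
tcp_rot: [180.0, 0.0, 87.0]
ft_force: [-2.1, 1.4, 3.6]
opening: 0.465
finger_force: 35.8
```

>>> {"op": "carry_out", "data": {
  "commands": [
    {"x": 0,"y": 0,"z": 0,"ax": 0,"ay": 0,"az": 0,"grip": 0.5},
    {"x": 0,"y": 0,"z": 0,"ax": 0,"ay": 0,"az": 0,"grip": 0.55},
    {"x": 0,"y": 0,"z": 0,"ax": 0,"ay": 0,"az": 0,"grip": 0.65},
    {"x": 0,"y": 0,"z": -0.005,"ax": 0,"ay": 0,"az": 0,"grip": 0.65},
    {"x": 0,"y": 0,"z": -0.025,"ax": 0,"ay": 0,"az": 0,"grip": 0.65},
    {"x": 0,"y": 0,"z": -0.055,"ax": 0,"ay": 0,"az": 0,"grip": 0.65},
    {"x": 0,"y": 0,"z": -0.09,"ax": 0,"ay": 0,"az": 0,"grip": 0.5},
    {"x": 0.02,"y": -0.01,"z": -0.12,"ax": 0,"ay": 0,"az": 0,"grip": 0.4},
    {"x": 0.06,"y": -0.03,"z": -0.14,"ax": 0,"ay": 0,"az": 0,"grip": 0.4},
    {"x": 0.1,"y": -0.05,"z": -0.14,"ax": 0,"ay": 0,"az": 0,"grip": 0.4}
  ]
}}

```text
clock: 21.35
ee_pos: [490.4, -129.0, 212.3]
tcp_rot: [179.7, 0.1, 86.9]
ft_force: [0.1, 0.5, 0.8]
opening: 0.403
finger_force: 0.0
```

>>> {"op": "carry_out", "data": {
  "commands": [
    {"x": 0.035,"y": -0.015,"z": 0,"ax": 0,"ay": 0,"az": 0,"grip": 0.45},
    {"x": 0.07,"y": -0.03,"z": 0,"ax": 0,"ay": 0,"az": 0,"grip": 0.45},
    {"x": 0.1,"y": -0.043,"z": 0,"ax": 0,"ay": 0,"az": 0,"grip": 0.45},
    {"x": 0.12,"y": -0.052,"z": 0,"ax": 0,"ay": 0,"az": 0,"grip": 0.45},
    {"x": 0.128,"y": -0.0545,"z": 0,"ax": 0,"ay": 0,"az": 0,"grip": 0.45},
    {"x": 0.128,"y": -0.0545,"z": 0.03,"ax": 0,"ay": 0,"az": 0,"grip": 0.45},
    {"x": 0.128,"y": -0.0545,"z": 0.06,"ax": 0,"ay": 0,"az": 0,"grip": 0.45},
    {"x": 0.128,"y": -0.0545,"z": 0.085,"ax": 0,"ay": 0,"az": 0,"grip": 0.45},
    {"x": 0.128,"y": -0.0545,"z": 0.1,"ax": 0,"ay": 0,"az": 0,"grip": 0.45},
    {"x": 0.128,"y": -0.0545,"z": 0.1,"ax": 0,"ay": 0,"az": 0,"grip": 0.45}
  ]
}}

```text
clock: 22.35
ee_pos: [439.6, 1.1, 107.0]
tcp_rot: [-179.8, 0.0, 87.0]
ft_force: [-0.1, -0.3, -0.6]
opening: 0.447
finger_force: 0.0
```

```bash
python3 - <<'E'
from h import *
a=ctrl.snapshot("top")[190:330,260:520];b=ctrl.snapshot("side")[190:420,280:500]
cv2.imwrite("pics/f5.png",np.hstack([cv2.resize(a,(480,260)),np.zeros((260,1,3),np.uint8),cv2.resize(b,(249,260))]))
E
```

```text
(no output)
```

View pics/f5.png

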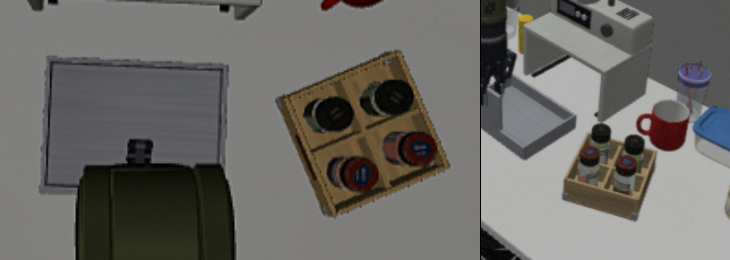

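Both views show four upright jars, one per compartment: caps at (333,113), (390,97), (357,173) and (417,150) in the picture. The tote looks level, the tray is empty, and the fingers straddle the plate. I'll pinch it and push the tray home.

>>> {"op": "carry_out", "data": {
  "commands": [
    {"x": 0,"y": 0,"z": 0,"ax": 0,"ay": 0,"az": 0,"grip": 0},
    {"x": 0,"y": 0,"z": 0,"ax": 0,"ay": 0,"az": 0,"grip": 0},
    {"x": 0,"y": 0,"z": 0,"ax": 0,"ay": 0,"az": 0,"grip": 0},
    {"x": 0,"y": 0,"z": 0,"ax": 0,"ay": 0,"az": 0,"grip": 0},
    {"x": 0,"y": 0,"z": 0,"ax": 0,"ay": 0,"az": 0,"grip": 0},
    {"x": 0,"y": 0.005,"z": 0,"ax": 0,"ay": 0,"az": 0,"grip": 0},
    {"x": 0,"y": 0.015,"z": 0,"ax": 0,"ay": 0,"az": 0,"grip": 0},
    {"x": 0,"y": 0.028,"z": 0,"ax": 0,"ay": 0,"az": 0,"grip": 0},
    {"x": 0,"y": 0.041,"z": 0,"ax": 0,"ay": 0,"az": 0,"grip": 0},
    {"x": 0,"y": 0.054,"z": 0,"ax": 0,"ay": 0,"az": 0,"grip": 0}
  ],
  "force": 40
}}

```text
clock: 23.45
ee_pos: [495.5, -1.3, 110.0]
tcp_rot: [179.9, 0.0, 87.0]
ft_force: [-3.2, -0.7, 9.6]
opening: 0.108
finger_force: 40.7
```

>>> {"op": "carry_out", "data": {
  "commands": [
    {"x": 0,"y": 0.013,"z": 0,"ax": 0,"ay": 0,"az": 0,"grip": 0},
    {"x": 0,"y": 0.026,"z": 0,"ax": 0,"ay": 0,"az": 0,"grip": 0},
    {"x": 0,"y": 0.039,"z": 0,"ax": 0,"ay": 0,"az": 0,"grip": 0},
    {"x": 0,"y": 0.052,"z": 0,"ax": 0,"ay": 0,"az": 0,"grip": 0},
    {"x": 0,"y": 0.065,"z": 0,"ax": 0,"ay": 0,"az": 0,"grip": 0},
    {"x": 0,"y": 0.077,"z": 0,"ax": 0,"ay": 0,"az": 0,"grip": 0},
    {"x": 0,"y": 0.087,"z": 0,"ax": 0,"ay": 0,"az": 0,"grip": 0},
    {"x": 0,"y": 0.095,"z": 0,"ax": 0,"ay": 0,"az": 0,"grip": 0},
    {"x": 0,"y": 0.1,"z": 0,"ax": 0,"ay": 0,"az": 0,"grip": 0},
    {"x": 0,"y": 0.102,"z": 0,"ax": 0,"ay": 0,"az": 0,"grip": 0}
  ]
}}

```text
clock: 24.45
ee_pos: [596.3, -6.6, 110.0]
tcp_rot: [-179.9, 0.0, 87.0]
ft_force: [-10.0, 0.4, 14.9]
opening: 0.106
finger_force: 41.7
```

>>> {"op": "carry_out", "data": {
  "commands": [
    {"x": 0,"y": 0,"z": 0,"ax": 0,"ay": 0,"az": 0,"grip": 0},
    {"x": 0,"y": 0,"z": 0,"ax": 0,"ay": 0,"az": 0,"grip": 0},
    {"x": 0,"y": 0,"z": 0,"ax": 0,"ay": 0,"az": 0,"grip": 0.4},
    {"x": 0,"y": 0,"z": 0,"ax": 0,"ay": 0,"az": 0,"grip": 0.4},
    {"x": 0,"y": 0,"z": 0,"ax": 0,"ay": 0,"az": 0,"grip": 0.4},
    {"x": 0,"y": 0,"z": -0.01,"ax": 0,"ay": 0,"az": 0,"grip": 0.4},
    {"x": 0,"y": 0,"z": -0.04,"ax": 0,"ay": 0,"az": 0,"grip": 0.4},
    {"x": 0,"y": 0,"z": -0.08,"ax": 0,"ay": 0,"az": 0,"grip": 0.4},
    {"x": 0,"y": 0,"z": -0.11,"ax": 0,"ay": 0,"az": 0,"grip": 0.4},
    {"x": 0,"y": 0,"z": -0.12,"ax": 0,"ay": 0,"az": 0,"grip": 0.4}
  ]
}}

```text
clock: 25.45
ee_pos: [598.8, -6.5, 233.3]
tcp_rot: [179.7, -0.0, 87.0]
ft_force: [1.6, -0.1, 0.5]
opening: 0.401
finger_force: 0.0
```

```bash
python3 - <<'E'
from h import *
w=ctrl.snapshot("wrist");v=cv2.imread("pics/w2.png")
s=ctrl.read_state();print(s["clock"],s["ee_pos"],s["ft_force"],s["opening"])
cv2.imwrite("pics/f6.png",np.hstack([cv2.resize(x,(400,300)) for x in (v,w)]))
E
```

```text
25.5 [598.72624152  -6.49122712 233.05951724] [0.4486518  0.84856864 1.83783725] 0.3964721528373711
```

View pics/f6.png

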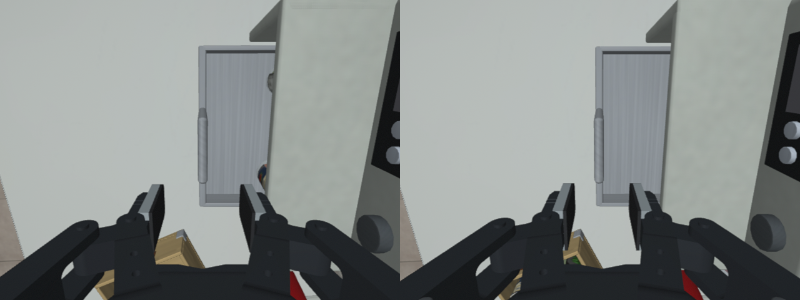

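The two wrist views compare before and after. The tray front at x≈200 and the hood edge at x≈275 (left) match 597-400 and 672-400 (right), so the gap between them is unchanged and the tray is home and empty.

```bash
python3 -c "
from station import ctrl
print(ctrl.hand_in())"
```

```text
the job is handed in; nothing more can be done
None
```

I handed in the job after about 25 s of robot time: camera views show the three jars upright, one in each empty compartment beside the packed jar, and the tray back at its starting position; the hand-in gave no verdict.

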